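# Reverse the ratchet and clamp the brass tee

## Task

The small bench clamp was left set to loosen: flip the red direction lever on its ratchet handle over to the tightening side, then swing the handle well back, half-way to its stop or more, to feel that it free-wheels without turning the screw. After that work the handle to and fro until the jaw holds the brass tee snug against the end stop, about 10 N of steady push at the black grip, and let go with the lever still on tighten. Never back the screw off, do not crush the tee by pushing on past snug, and leave the tools lying beside the clamp alone.

Things in the scene. Friction and masses are not known exactly. Their poses are not given: they have to be found in the camera images.
- bench_clamp: Blue clamp with a 215 x 86 x 14 mm base plate, fixed on the worktop. Origin on the worktop under the vertical ratchet axis. Its +x points from the ratchet axis to the jaw and end stop (away from the robot, turned by the clamp's yaw), +y to the left of that, +z up. The plate reaches from x = -55 to +160 mm.
- ratchet_handle (a joint): Dark steel handle on the vertical ratchet axis, 43 to 55 mm above the worktop; rad. At 0 it points along the clamp's -x (to the robot); grows clockwise from above (tightening), moving the grip to the clamp's +y. Stops at -0.6 and +0.6. Free-wheeling takes 2 to 3 N at the grip. The wheel has 16 teeth: up to 0.39 rad of a working stroke is lost before a tooth is caught.
- grip_centre (a point): Middle of the upright black grip, 25 mm across and 48 mm high, at the end of the handle, 165 mm from the ratchet axis; this point is 82 mm above the worktop and 22 mm below the grip's top. The grip spins freely on its own pin, so it can be held fast while the handle swings.
- lever_pivot (a point): Pivot of the red over-centre direction lever on the handle, 57 mm from the ratchet axis, 67 mm above the worktop; its axes turn with the handle and equal the clamp's when the handle is at 0 (+y = tightening side). The lever starts on loosen, leaning to -y; leaning to +y it is on tighten. Just past the middle it snaps over. It leans to the side to which it drives and free-wheels the other way.
- lever_tip (a point): Near the top of the lever's upright red pin, 9.6 mm across, 33 mm out from the lever's pivot along the handle (90 mm from the ratchet axis). It rests 12 mm to the pivot's -y (loosen) or +y (tighten), less, down to 4 mm, while the pawl rides on a tooth; 0 is the middle. The pin stands free from 67 to 98 mm above the worktop; this point is at 91 mm. A light sideways push flips it.
- clamp_screw (a joint): Steel ratchet wheel and screw on the ratchet axis; rad, 0 at the start, grows as it tightens (clockwise from above); 6 mm of jaw travel per rad. Turning it slowly with the jaw free takes 6 to 7 N at the grip; every 100 N of clamping adds 4 N (snug: 10 N; crushing: 15 N). It stays put up to about 100 N of clamping, eases back to that if clamped harder. 0.15 rad below 0 is backed off.
- clamp_jaw: Moving blue jaw with a steel face 50 mm wide, which advances along the clamp's +x. Its face stands 58 mm ahead of the ratchet axis (plus 6 mm per rad of screw); the origin lies 58 mm behind the face, at the height of the worktop.
- end_stop: Fixed blue end stop, 56 mm wide and 38 mm high, across the far end of the clamp. Origin at the middle of its steel face, at its lower edge. Its distance from the jaw differs every time.
- brass_tee: Loose brass tee fitting, 38 x 49 x 23 mm, lying on the clamp plate between jaw and end stop, its 49 mm run along the clamp. Origin at the middle of its underside. Steel face to tee is nearly rigid: from first touch to crushing is less than 2 mm of jaw travel.
- spanner_17: Loose steel spanner, 196 mm long, 8 mm thick, to the left of the clamp. Leave alone. Origin at its middle, long axis along its y.
- screwdriver_green: Loose screwdriver with a green handle, 210 mm long, 28 mm thick, to the right of the clamp. Leave alone. Origin at its middle, long axis along its y.
- bolt_m12: Loose hexagon bolt with nut, 77 mm long, 20 mm thick, right of the clamp. Leave alone. Origin at its middle.
Not all that is in view belongs to the job. What is shaped like the brass_tee but green or pink is not meant.

How it is judged:
By the outcome, as a careful person would: the job done as asked, in the order asked, and still so for the second after the job is handed in, with the robot touching nothing.
It also fails if it takes over 72 s, if anything falls off the work surface, if the arm or the gripper's body presses on something with over 40 N, if the wrist force passes 120 N, or if a joint passes its speed limit or range.

## Robot

A 6-joint arm with a two-finger parallel gripper is mounted at the origin on a cart in front of the work surface, level with it; the furniture and walls round the work are solid. World frame = base frame: x ahead of the robot, y to its left, z up, the work surface at z = 0. Lengths are in m, angles in rad, forces in N, time in s.
With the tool pointing down it reaches from about 0.325 to 0.775 m from the base axis. Payload 9.3 kg.
Tool frame: the origin (TCP) lies at the very end of the fingers, on their centre line; the grasp point (between the pads) lies 19 mm behind it; z points along the fingers, y is the direction in which the jaws open and shut (so a half turn about z gives the same grasp; the last joint's range is limited). The gripper opens to 85 mm and grips with 20 to 120 N. Pads are 22 mm wide; open, the fingers measure 114 mm over their backs; the gripper's body (76 mm by 85 mm) begins 54 mm behind the grasp point. The pads swing forward as they close: fully open they stand 13 mm farther back than shut.
Start: joints at [1.186, 0.259, 0.021, 1.334, 0, 1.418], TCP at [0.126, 0.535, 0.231] pointing down, gripper open.
Joint ranges: [-3.04, 3.04], [-0.91, 1.82], [-1.04, 1.36], [-1.92, 1.95], [-1.52, 1.45], [-3.14, 3.14]. Speed limits (rad/s): [2.22, 2.22, 2.79, 3.14, 3.14, 3.14].

## Interface

Orientations are given as a rotation vector (axis times angle).
In Python, from plant import manip gives the robot as it stands. The module is installed in compiled form; this text tells all that it offers. Calls block until the motion is done:
- manip.movep(position, orientation): joint-space move of the TCP to a pose.
- manip.move_straight(position, speed=0.15, frame=None, max_force=None): straight line of the TCP; frame=None keeps the orientation; speed is the mean speed in m/s. With max_force (N) it stops when the force on the tool has changed by that much, and returns True; else False.
- manip.movej(angles): joint-space move.
- manip.set_gripper(opening): finger opening in m; the grip force is fixed at half the most; returns when the fingers have stopped.
- manip.dwell(seconds).
- manip.inverse_kinematics(position, orientation): joint angles nearest the present ones, or None.
- manip.snapshot(name): name is "scene" or "top" or "wrist"; returns (picture, depth): 480x640x3 uint8, red, green, blue; 480x640 float32, m along the optical axis (not along the pixel's ray), 0 where there is no reading.
- manip.camera_params(name): a dict with "vertical_fov" (degrees; the focal length in pixels is half the picture's height over the tangent of half this angle, whatever the lens; pixels are square), "cx", "cy" (the principal point, pixels), "dist_coeffs" ([k1, k2, p1, p2, k3] as OpenCV has them; the pictures are not rectified), "R" (3x3) and "t" (3): a world point X has camera coordinates R X + t. Camera axes: x right, y down, z forward; pixel columns grow to the right and rows downward; lengths in m; the calibration is good to about 2 mm. A picture is of the moment at which its call begins: read the wrist's pose just before it. camera_params takes no time and is no camera call; for the wrist camera it gives the pose at the moment of the call.
A pose or a line that the arm cannot do raises manip.MotionError and nothing moves.
- manip.job_done(): hands the job in, once; it reports no verdict.
Readings, each from a call of its own:
- manip.current_clock(): time.
- manip.current_joint_pos(): joint angles.
- manip.current_qvel(): joint speeds.
- manip.current_joint_torque(): joint torques, N m.
- manip.current_tcp_pos(): TCP position.
- manip.current_orientation(): TCP orientation.
- manip.current_wrist_force(): force on the tool from outside, world axes, zero at the start.
- manip.current_moment(): the same for the moment, N m.
- manip.current_grip_width(): finger opening in m.
Only numpy, scipy, OpenCV 4.12 (cv2) and the standard library are available. Lean on these libraries where they do the work, as an engineer would, in place of code of your own. Each camera call takes 0.05 s, during which the arm holds its last target.

## Working session

There is one attempt and no reset: what is moved stays moved. The work goes in short steps, each a Python script; the robot and the scene stay as the last script left them, time stands still between calls to the robot, and variables do not carry over. Pictures are saved under pics/ and viewed, and the job is handed in when it is done.

```bash
mkdir -p pics; ls; python3 - <<'E'
from plant import manip
import cv2, numpy as np
print(manip.current_clock(), manip.current_tcp_pos(), manip.current_orientation(), manip.current_wrist_force(), manip.current_grip_width())
for n in ["scene","top","wrist"]:
    p=manip.camera_params(n); print(n,p)
    im,d=manip.snapshot(n); np.save(f"pics/{n}0_d.npy",d)
    cv2.imwrite(f"pics/{n}0.png",im[:,:,::-1])
E
```

```text
pics
0.0 [0.12623253 0.53503116 0.23066569] [-3.63190060e-01 -3.12016381e+00  2.00141382e-03] [-0.91456363 -0.27419587  0.40398175] 0.08557279162606583
scene {'vertical_fov': 57.039792248200314, 'cx': 318.150734839131, 'cy': 241.04791479465257, 'dist_coeffs': array([-0.00526549,  0.        ,  0.        ,  0.        ,  0.        ]), 'R': array([[-0.40549718, -0.91400684,  0.01278808],
       [-0.57044472,  0.24209562, -0.78484555],
       [ 0.71425826, -0.32554755, -0.61955946]]), 't': array([0.27776379, 0.41949421, 0.5178254 ])}
top {'vertical_fov': 44.39918425631062, 'cx': 320.1598170480034, 'cy': 250.06433095643115, 'dist_coeffs': array([-0.0013278,  0.       ,  0.       ,  0.       ,  0.       ]), 'R': array([[-0.00416346, -0.99995859,  0.00809282],
       [-0.99597653,  0.00342214, -0.08954905],
       [ 0.08951765, -0.00843309, -0.99594953]]), 't': array([0.01354706, 0.64928889, 1.03855343])}
wrist {'vertical_fov': 63.58559901214557, 'cx': 318.9216790419356, 'cy': 237.19621415025472, 'dist_coeffs': array([-0.07815247,  0.        ,  0.        ,  0.        ,  0.        ]), 'R': array([[ 0.22896545,  0.97343332, -0.00154961],
       [ 0.93673999, -0.21990113,  0.27232644],
       [ 0.26475087, -0.06380493, -0.96220367]]), 't': array([-0.5489368 , -0.03531927,  0.37850416])}
```

View pics/top0.png

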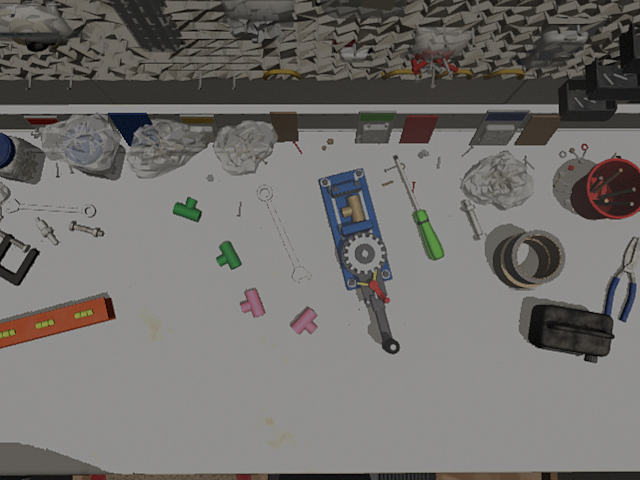

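View pics/scene0.png

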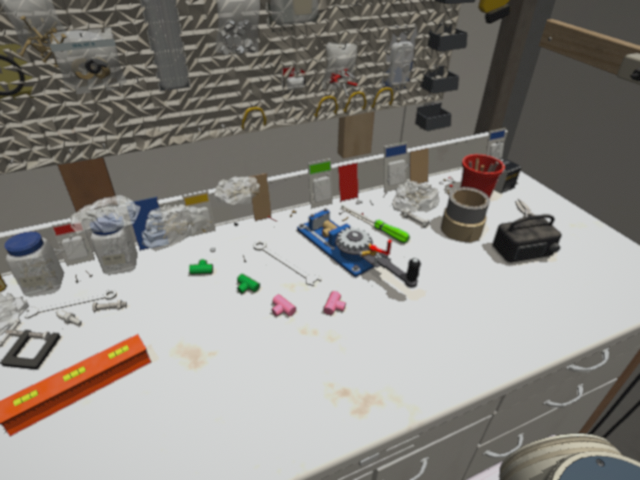

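The top view shows the clamp with its ratchet wheel at about (364,253), the grip at (391,347) and the red lever near (378,290). I'll zoom in and measure.

```bash
cat > h.py <<'E'
import numpy as np, cv2
def K(p):
    f=240/np.tan(np.radians(p["vertical_fov"])/2)
    return np.array([[f,0,p["cx"]],[0,f,p["cy"]],[0,0,1.]])
def ray(p,uv):
    q=cv2.undistortPoints(np.array(uv,float).reshape(-1,1,2),K(p),p["dist_coeffs"]).reshape(-1,2)
    d=np.c_[q,np.ones(len(q))]@p["R"]; o=-p["R"].T@p["t"]
    return o,d
def onz(p,uv,z):
    o,d=ray(p,uv); return o+d*((z-o[2])/d[:,2])[:,None]
def proj(p,X):
    r,_=cv2.Rodrigues(p["R"]); return cv2.projectPoints(np.array(X,float).reshape(-1,1,3),r,p["t"],K(p),p["dist_coeffs"])[0].reshape(-1,2)
def pts(p,d):
    v,u=np.nonzero(d>0); q=cv2.undistortPoints(np.c_[u,v].astype(float).reshape(-1,1,2),K(p),p["dist_coeffs"]).reshape(-1,2)
    z=d[v,u]; X=np.c_[q*z[:,None],z]; return v,u,(X-p["t"])@p["R"]
E
python3 - <<'E'
from plant import manip
from h import *
im=cv2.imread("pics/top0.png"); d=np.load("pics/top0_d.npy"); p=manip.camera_params("top")
cv2.imwrite("pics/topz.png",cv2.resize(im[160:370,290:450],None,fx=3.7,fy=2.85 if 0 else 2.8571*1.0,interpolation=cv2.INTER_CUBIC) if 0 else cv2.resize(im[160:370,290:470],None,fx=2.85,fy=2.85,interpolation=cv2.INTER_CUBIC))
hsv=cv2.cvtColor(im,cv2.COLOR_BGR2HSV)
m=cv2.inRange(hsv,(105,120,60),(125,255,255)); m[:, :300]=0; m[:,420:]=0; m[:160]=0;m[300:]=0
c=np.vstack(cv2.findContours(m,0,1)[0]); print("rect",cv2.minAreaRect(c)); 
b=cv2.boxPoints(cv2.minAreaRect(c)); print(b, onz(p,b,.014).round(4))
v,u,X=pts(p,d)
for n,(uu,vv) in dict(grip=(391,347),wheel=(364,253),lever=(383,296),plate=(330,200),table=(300,380)).items():
    s=(abs(u-uu)<=2)&(abs(v-vv)<=2); print(n,X[s].round(4).mean(0), X[s][:,2].max())
s=(X[:,2]>.095)&(X[:,2]<.12)&(u>360)&(u<420)&(v>300)&(v<370); print("grip top",X[s].mean(0),X[s].min(0),X[s].max(0),s.sum())
mr=(cv2.inRange(hsv,(0,150,80),(8,255,255))|cv2.inRange(hsv,(172,150,80),(180,255,255))); s=(mr[v,u]>0)&(u>350)&(u<400)&(v>260)&(v<310)
for a in sorted(zip(v[s],u[s],*X[s].round(3).T)): print(*a)
E
```

```text
rect ((354.8857727050781, 228.63624572753906), (114.24205780029297, 45.302677154541016), 75.29169464111328)
[[318.47375 179.13815]
 [362.29193 167.6359 ]
 [391.2978  278.13434]
 [347.4796  289.6366 ]] [[ 0.7832  0.0135  0.014 ]
 [ 0.8048 -0.0683  0.014 ]
 [ 0.5985 -0.1194  0.014 ]
 [ 0.5778 -0.0388  0.014 ]]
grip [ 0.48036  -0.10526   0.106052] 0.11193741215489537
wheel [ 0.640444 -0.065276  0.0678  ] 0.07282001940952271
lever [ 0.565312 -0.097608  0.066984] 0.09671420026625777
plate [ 0.743716 -0.007664  0.015048] 0.019566827135181417
table [0.413688 0.048664 0.001004] 0.004683979401854844
grip top [ 0.48517426 -0.10753733  0.10376944] [ 0.46820113 -0.11962773  0.09586071] [ 0.55653642 -0.09728954  0.11193741] 176
281 372 0.591 -0.079 0.069
281 373 0.591 -0.081 0.066
281 374 0.591 -0.082 0.074
281 375 0.591 -0.084 0.067
282 371 0.59 -0.077 0.07
282 372 0.59 -0.079 0.067
282 373 0.59 -0.08 0.072
282 374 0.59 -0.082 0.066
282 375 0.59 -0.084 0.069
282 376 0.59 -0.086 0.068
283 370 0.588 -0.075 0.069
283 371 0.588 -0.077 0.069
283 372 0.588 -0.078 0.07
283 373 0.588 -0.08 0.07
283 374 
[... 1394 characters left out ...]
-0.094 0.065
293 377 0.571 -0.087 0.066
293 378 0.571 -0.089 0.067
293 379 0.571 -0.091 0.067
293 381 0.571 -0.094 0.068
293 382 0.57 -0.096 0.07
294 377 0.569 -0.087 0.066
294 378 0.569 -0.089 0.068
294 382 0.569 -0.096 0.067
294 383 0.569 -0.098 0.067
295 378 0.567 -0.089 0.066
295 383 0.567 -0.097 0.069
295 384 0.567 -0.099 0.069
298 386 0.562 -0.099 0.096
298 387 0.562 -0.1 0.101
299 385 0.56 -0.097 0.097
299 386 0.56 -0.099 0.099
299 387 0.56 -0.1 0.101
299 388 0.56 -0.102 0.099
300 385 0.558 -0.097 0.101
300 386 0.558 -0.099 0.098
300 387 0.558 -0.101 0.098
300 388 0.558 -0.102 0.098
301 385 0.557 -0.097 0.098
301 386 0.557 -0.099 0.101
301 387 0.557 -0.1 0.1
301 388 0.557 -0.102 0.099
```

View pics/topz.png

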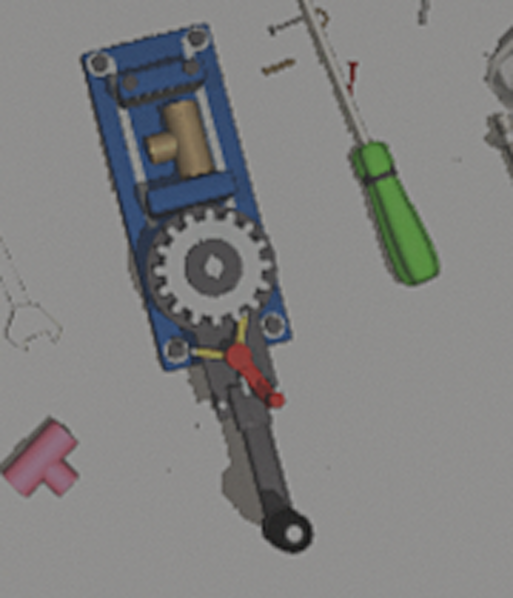

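View pics/wrist0.png

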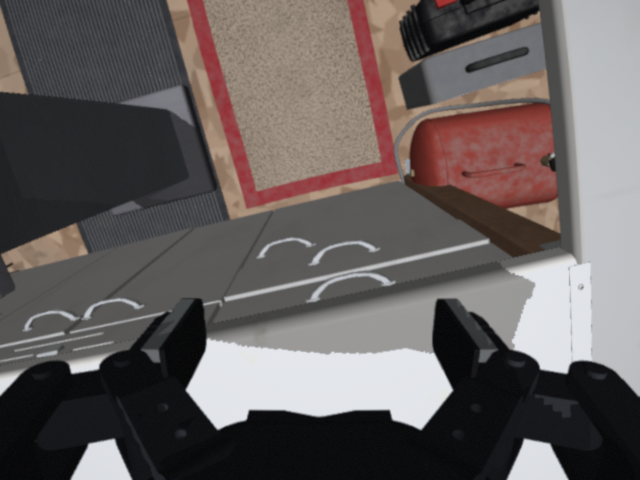

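Measured: clamp yaw is about 0.25 and the ratchet axis is about (0.640,-0.066). The grip at (0.48,-0.107) is 166 mm from the axis, so the handle is at about 0. The lever pin is at about (0.558,-0.100), top at 0.098. All of these match the sheet. Next I move above the pin's loosen side and take a wrist image to refine.

```bash
cat >> h.py <<'E'
from scipy.spatial.transform import Rotation as Ro
YAW=0.25; AX=np.array([.6405,-.066])
def c2w(x,y): 
    c,s=np.cos(YAW),np.sin(YAW); return AX+np.array([c*x-s*y,s*x+c*y])
def w2c(P):
    c,s=np.cos(YAW),np.sin(YAW); d=np.asarray(P)[...,:2]-AX; return np.stack([c*d[...,0]+s*d[...,1],-s*d[...,0]+c*d[...,1]],-1)
def down(phi):
    y=np.array([np.cos(phi),np.sin(phi),0]); z=np.array([0,0,-1.]); return Ro.from_matrix(np.c_[np.cross(y,z),y,z]).as_rotvec()
E
python3 - <<'E'
from plant import manip
from h import *
p=c2w(-.09,-.035)
for k in (0,np.pi):
    print(k,manip.inverse_kinematics([*p,.2],down(YAW+k)))
for k in (-np.pi/2,np.pi/2):
  for th in (-.6,0,.6):
    g=c2w(-.165*np.cos(th),.165*np.sin(th)); print(k,th,g,manip.inverse_kinematics([*g,.066],down(YAW+k-th)))
E
```

```text
0 [-0.35997064  0.31163158  0.01698529  1.27615004  0.          0.96082568]
3.141592653589793 [-0.35997064  0.31163158  0.01698529  1.27615004  0.         -2.18076697]
-1.5707963267948966 -0.6 [ 0.53160278 -0.18996127] [-0.49183217  0.38055329 -0.24044824  0.9497948   0.          1.79976049]
-1.5707963267948966 0 [ 0.48062945 -0.10682165] [-0.38932101  0.27234189 -0.4092478   0.88920664  0.          2.50227165]
-1.5707963267948966 0.6 [ 0.4855035  -0.00942186] [-1.92425884e-01  2.62124118e-01 -4.24283204e-01  8.84389005e-01
  4.44089210e-16 -2.98401854e+00]
1.5707963267948966 -0.6 [ 0.53160278 -0.18996127] [-0.49183217  0.38055329 -0.24044824  0.9497948   0.         -1.34183217]
1.5707963267948966 0 [ 0.48062945 -0.10682165] [-0.38932101  0.27234189 -0.4092478   0.88920664  0.         -0.63932101]
1.5707963267948966 0.6 [ 0.4855035  -0.00942186] [-0.19242588  0.26212412 -0.4242832   0.884389    0.          0.15757412]
```

```bash
python3 - <<'E'
from plant import manip
from h import *
manip.set_gripper(0.0)
p=c2w(-.09,-.045)
manip.movep([*p,.2],down(YAW))
P=manip.camera_params("wrist"); im,d=manip.snapshot("wrist"); cv2.imwrite("pics/w1.png",im[:,:,::-1]); np.savez("pics/w1.npz",d=d,**{k:np.array(v) for k,v in P.items()})
print(manip.current_clock(),manip.current_tcp_pos(),manip.current_wrist_force(),manip.current_grip_width())
E
```

```text
3.775 [ 0.56454919 -0.1311024   0.20007694] [ 0.32259253 -0.1310975   0.5268467 ] 0.00021444844619686288
```

View pics/w1.png

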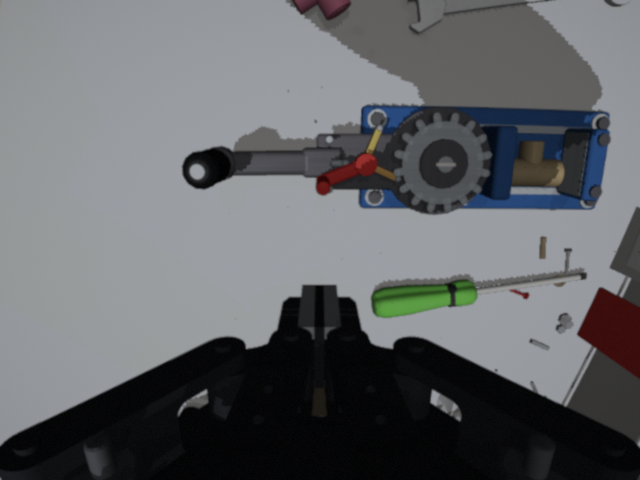

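The wrist view shows the pin's top at about (324,186), the grip's top at (199,171), the wheel hub at (445,164) and the clamp aligned with the image.

```bash
python3 - <<'E'
from h import *
z=np.load("pics/w1.npz"); P={k:z[k] for k in z.files}; P["vertical_fov"]=float(P["vertical_fov"]);P["cx"]=float(P["cx"]);P["cy"]=float(P["cy"])
for n,uv,h in [("pin",(324,187),.098),("pivot",(367,162),.071),("hub",(445,164),.067),("grip",(199,171),.104),("jawface_bottom~",(514,160),.05),("stopface_lowedge~",(556,150),.014),("stop top near edge",(570,133),.052),("tee l",(512,173),.0255),("tee r",(564,173),.0255)]:
    X=onz(P,[uv],h)[0]; print(n,X.round(4),w2c(X).round(4))
v,u,X=pts(P,z["d"])
for n,(a,b) in dict(pin=(324,187),hub=(445,164),grip=(199,171),jawtop=(500,160),tee=(540,173),stop=(585,160)).items():
    s=(abs(u-a)<=2)&(abs(v-b)<=2); print(n,X[s].mean(0).round(4))
im=cv2.imread("pics/w1.png"); cv2.imwrite("pics/w1z.png",cv2.resize(im[95:215,350:620],None,fx=2.9,fy=2.9,interpolation=cv2.INTER_CUBIC))
E
```

```text
pin [ 0.559  -0.0988  0.098 ] [-0.0871 -0.0116]
pivot [ 0.5848 -0.0783  0.071 ] [-0.057   0.0019]
hub [ 0.6394 -0.0656  0.067 ] [-0.0009  0.0007]
grip [ 0.4816 -0.1073  0.104 ] [-0.1642 -0.0007]
jawface_bottom~ [ 0.6959 -0.0488  0.05  ] [0.0579 0.003 ]
stopface_lowedge~ [ 0.7475 -0.0287  0.014 ] [0.1129 0.0096]
stop top near edge [ 0.7302 -0.018   0.052 ] [0.0988 0.0243]
tee l [ 0.7107 -0.0579  0.0255] [ 0.07   -0.0095]
tee r [ 0.7549 -0.0457  0.0255] [ 0.1159 -0.0087]
pin [ 0.559  -0.0989  0.0974]
hub [ 0.6396 -0.0656  0.0665]
grip [ 0.4819 -0.1071  0.1054]
jawtop [ 0.6839 -0.0518  0.0529]
tee [ 0.7278 -0.0519  0.0365]
stop [ 0.7519 -0.0331  0.0497]
```

View pics/w1z.png

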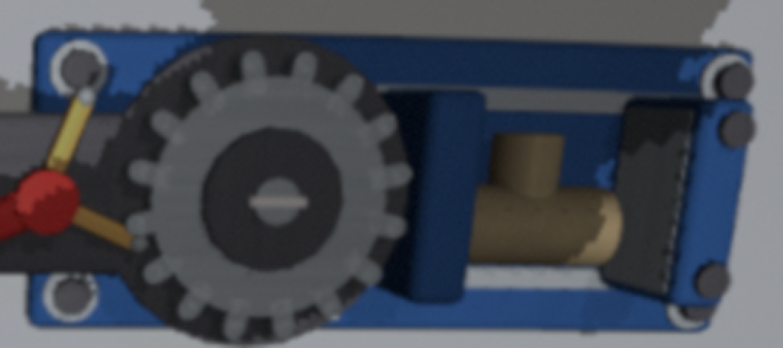

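Everything agrees within about 2 mm. Now I flip the lever with closed fingers, pushing toward +y only.

```bash
cat >> h.py <<'E'
def snap(manip,n,name):
    P=manip.camera_params(n); im,d=manip.snapshot(n); cv2.imwrite(f"pics/{name}.png",im[:,:,::-1]); np.savez(f"pics/{name}.npz",d=d,**{k:np.array(v) for k,v in P.items()})
E
python3 - <<'E'
from plant import manip
from h import *
manip.move_straight([*c2w(-.088,-.045),.080],speed=.12)
f0=manip.current_wrist_force()
for y in (-.033,-.028,-.024,-.020,-.016,-.012):
    r=manip.move_straight([*c2w(-.088,y),.080],speed=.03,max_force=12)
    f=manip.current_wrist_force()-f0; t=manip.current_tcp_pos()
    print(y,r,w2c(t).round(4),t[2].round(4),"fx,fy(clamp)",w2c(f[:2]+AX).round(2),manip.current_clock())
    if r: break
snap(manip,"top","t2"); im=cv2.imread("pics/t2.png"); cv2.imwrite("pics/t2z.png",cv2.resize(im[160:370,290:470],None,fx=2.85,fy=2.85,interpolation=cv2.INTER_CUBIC))
E
```

```text
-0.033 False [-0.0879 -0.0328] 0.0801 fx,fy(clamp) [0.69 1.53] 5.475
-0.028 False [-0.088  -0.0279] 0.08 fx,fy(clamp) [ 0.21 -0.77] 5.7917
-0.024 False [-0.0882 -0.0241] 0.08 fx,fy(clamp) [-0.96 -2.06] 6.075
-0.02 False [-0.0879 -0.0198] 0.08 fx,fy(clamp) [-1.08 -0.96] 6.3583
-0.016 False [-0.0878 -0.0156] 0.08 fx,fy(clamp) [1.16 0.14] 6.6417
-0.012 False [-0.0879 -0.0117] 0.08 fx,fy(clamp) [0.84 0.74] 6.925
```

View pics/t2z.png

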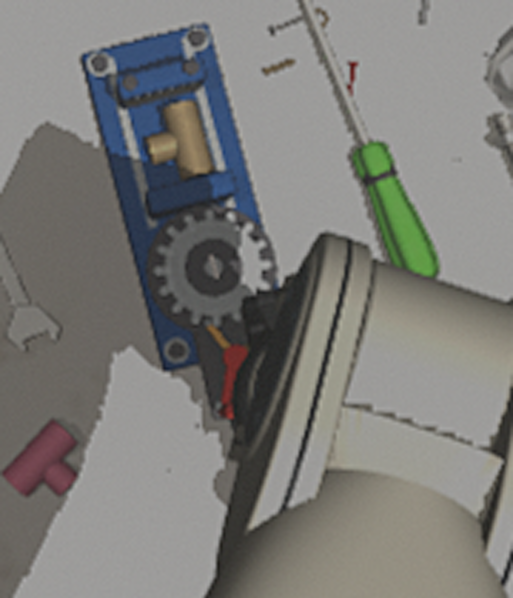

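The red lever now appears to lean left of the handle, with its tip near zoom (225,410). I'll lift straight up and check with the wrist camera.

```bash
python3 - <<'E'
from plant import manip
from h import *
t=manip.current_tcp_pos(); manip.move_straight([t[0],t[1],.125],speed=.15)
manip.movep([*c2w(-.165,-.03),.2],down(YAW+np.pi/2))
snap(manip,"wrist","w3"); snap(manip,"top","t3"); 
im=cv2.imread("pics/t3.png"); cv2.imwrite("pics/t3z.png",cv2.resize(im[160:370,290:470],None,fx=2.85,fy=2.85,interpolation=cv2.INTER_CUBIC))
print(manip.current_clock())
E
```

```text
9.0167
```

View pics/w3.png

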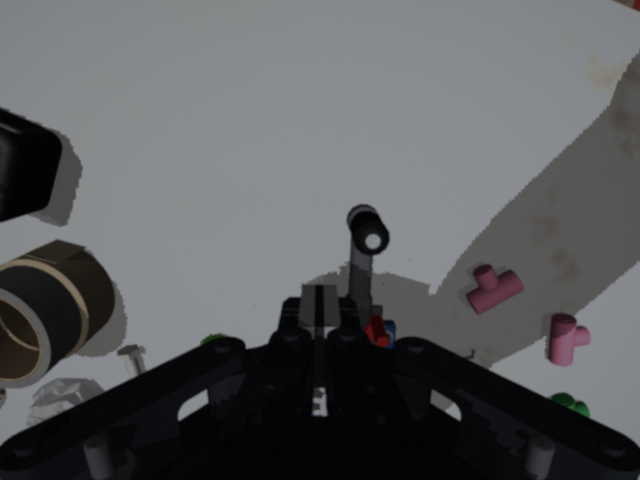

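View pics/t3z.png

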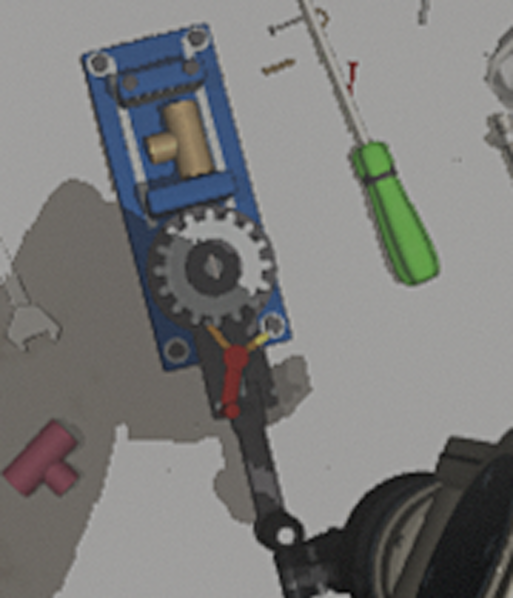

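The lever now leans to the tighten side, with its tip at top-zoom (231,410), and the wheel is unchanged. Next I locate the grip, which is at wrist (373,241).

```bash
python3 - <<'E'
from h import *
for f,L in (("w3",[((373,241),.104,"grip"),((383,340),.098,"pin")]),("t3",[((286/2.85+290,535/2.85+160),.104,"grip"),((231/2.85+290,410/2.85+160),.098,"pin")])):
    z=np.load(f"pics/{f}.npz"); P={k:z[k] for k in z.files}; P={k:(float(v) if v.ndim==0 else v) for k,v in P.items()}
    for uv,h,n in L:
        X=onz(P,[uv],h)[0]; c=w2c(X); print(f,n,X.round(4),c.round(4),"r",np.hypot(*c),"th",np.arctan2(c[1],-c[0]))
E
```

```text
w3 grip [ 0.4795 -0.1024  0.104 ] [-0.165   0.0046] r 0.16504703504152685 th 0.027796068562085264
w3 pin [ 0.5498 -0.073   0.098 ] [-0.0897  0.0156] r 0.09100187383879581 th 0.1724726515705361
t3 grip [ 0.479  -0.1044  0.104 ] [-0.166   0.0027] r 0.16598960841458366 th 0.016371716531374498
t3 pin [ 0.5518 -0.0737  0.098 ] [-0.0878  0.0145] r 0.0890009636355988 th 0.16318936102308465
```

```bash
cat >> h.py <<'E'
R=.165; ZG=.064
def pose(th): return [*c2w(-R*np.cos(th),R*np.sin(th)),ZG], down(YAW+np.pi/2-th)
def ft(manip,th,f0):
    f=(manip.current_wrist_force()-f0)[:2]; c,s=np.cos(YAW),np.sin(YAW); fc=np.array([c*f[0]+s*f[1],-s*f[0]+c*f[1]])
    # push exerted by tool on the grip: tangential (+th) and radial (outward)
    return -fc@np.array([np.sin(th),np.cos(th)]), -fc@np.array([-np.cos(th),np.sin(th)])
def tool_th(manip):
    c=w2c(manip.current_tcp_pos()); return np.arctan2(c[1],-c[0]), np.hypot(*c)
E
python3 - <<'E'
from plant import manip
from h import *
manip.set_gripper(.06)
p,o=pose(.022)
manip.movep([p[0],p[1],.15],o)
manip.move_straight(p,speed=.1,max_force=8)
print(manip.current_tcp_pos(),manip.current_clock())
f0=np.mean([ (manip.dwell(.02),manip.current_wrist_force())[1] for _ in range(8)],0); np.save("f0.npy",f0); print("f0",f0)
manip.set_gripper(.029); print(manip.current_grip_width(), ft(manip,.022,f0),manip.current_clock())
for th in (-.06,-.16,-.26,-.36):
    p,o=pose(th); r=manip.move_straight(p,speed=.07,frame=o,max_force=15)
    print(th,r,np.round(tool_th(manip),4),np.round(ft(manip,th,f0),2),manip.current_clock())
    if r: break
snap(manip,"top","t4"); im=cv2.imread("pics/t4.png"); cv2.imwrite("pics/t4z.png",cv2.resize(im[160:370,290:470],None,fx=2.85,fy=2.85,interpolation=cv2.INTER_CUBIC))
E
```

```text
[ 0.48023247 -0.1035581   0.06460166] 10.975
f0 [-0.23664125  0.07700749  0.17699513]
0.029142637988289734 (np.float64(-0.41418416775544076), np.float64(-0.4137397582407576)) 11.5083
-0.06 False [-0.0603  0.1651] [-1.02  1.03] 11.85
-0.16 False [-0.159   0.1651] [-0.73  0.32] 12.2333
-0.26 False [-0.2582  0.165 ] [-0.44  0.68] 12.6167
-0.36 False [-0.3578  0.165 ] [-0.39 -0.74] 13.0
```

View pics/t4z.png

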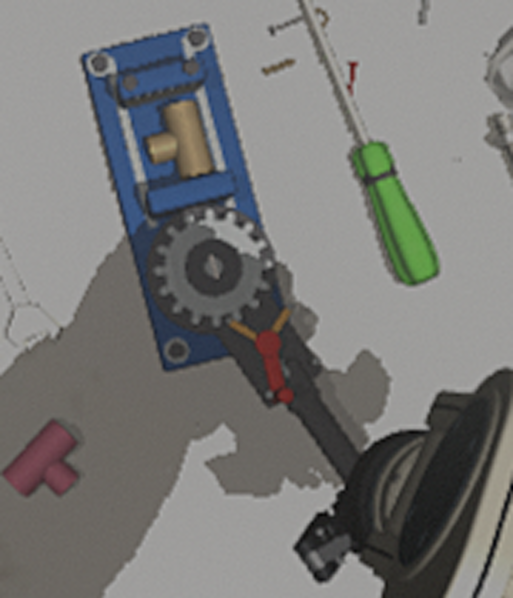

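The handle reached about -0.36 with very little force. The wheel's teeth are unchanged and the lever is still on tighten, with its tip at (285,396). I swing further back, then start the first working stroke.

```bash
python3 - <<'E'
from plant import manip
from h import *
f0=np.load("f0.npy")
for th in (-.46,-.55):
    p,o=pose(th); r=manip.move_straight(p,speed=.06,frame=o,max_force=10)
    print(th,r,np.round(tool_th(manip),4),np.round(ft(manip,th,f0),2),manip.current_clock())
for th in np.arange(-.47,.0,.08):
    p,o=pose(th); r=manip.move_straight(p,speed=.05,frame=o,max_force=11)
    print(round(th,2),r,np.round(tool_th(manip),4),np.round(ft(manip,th,f0),2),manip.current_clock())
    if r: break
snap(manip,"top","t5"); im=cv2.imread("pics/t5.png"); cv2.imwrite("pics/t5z.png",cv2.resize(im[160:370,290:470],None,fx=2.85,fy=2.85,interpolation=cv2.INTER_CUBIC))
E
```

```text
-0.46 False [-0.4583  0.165 ] [-0.11 -0.59] 13.475
-0.55 False [-0.5486  0.165 ] [-0.14 -0.15] 13.875
-0.47 False [-0.4691  0.1649] [0.21 0.57] 14.2917
-0.39 False [-0.3908  0.1649] [0.58 0.36] 14.7083
-0.31 False [-0.3109  0.1649] [-0.15 -0.32] 15.125
-0.23 False [-0.2313  0.1649] [1.8  0.39] 15.5417
-0.15 False [-0.1512  0.165 ] [1.98 0.35] 15.9583
-0.07 False [-0.0697  0.165 ] [ 1.34 -0.17] 16.375
```

View pics/t5z.png

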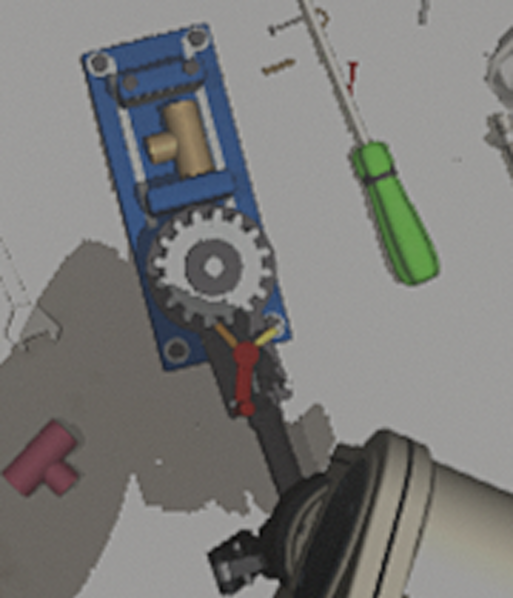

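The wheel and hub have turned, so the pawl caught at about -0.25. Force read after each segment has relaxed, so I'll rely on max_force while moving. From w1 I estimate about 10 mm of jaw slack, or 1.7 rad. I continue the stroke.

```bash
python3 - <<'E'
from plant import manip
from h import *
f0=np.load("f0.npy")
def go(ths,sp,mf):
  for th in ths:
    p,o=pose(th); r=manip.move_straight(p,speed=sp,frame=o,max_force=mf)
    print(round(th,2),r,np.round(tool_th(manip),4),np.round(ft(manip,th,f0),2),manip.current_clock())
    if r: return True
r=go(np.arange(.02,.561,.09),.06,11)
if not r:
    go(np.linspace(.4,-.54,6),.11,10)
snap(manip,"top","t6"); im=cv2.imread("pics/t6.png"); cv2.imwrite("pics/t6z.png",cv2.resize(im[160:370,290:470],None,fx=2.85,fy=2.85,interpolation=cv2.INTER_CUBIC))
E
```

```text
0.02 False [0.0209 0.165 ] [ 1.87 -1.44] 16.825
0.11 False [0.1103 0.165 ] [0.86 0.45] 17.225
0.2 False [0.2   0.165] [ 2.09 -0.33] 17.625
0.29 False [0.29  0.165] [2.   0.77] 18.025
0.38 False [0.3801 0.1651] [1.9  0.07] 18.425
0.47 False [0.47   0.1651] [1.51 0.05] 18.825
0.56 False [0.56   0.1651] [2.16 0.1 ] 19.225
0.4 False [0.3995 0.165 ] [ 0.04 -0.17] 19.6167
0.21 False [0.2141 0.165 ] [-0.3  -0.54] 20.05
0.02 False [0.0274 0.165 ] [0.17 0.27] 20.4833
-0.16 False [-0.1595  0.165 ] [-0.22  0.95] 20.9167
-0.35 False [-0.3472  0.1649] [0.41 1.02] 21.35
-0.54 False [-0.535   0.1649] [-0.99  0.03] 21.7833
```

View pics/t6z.png

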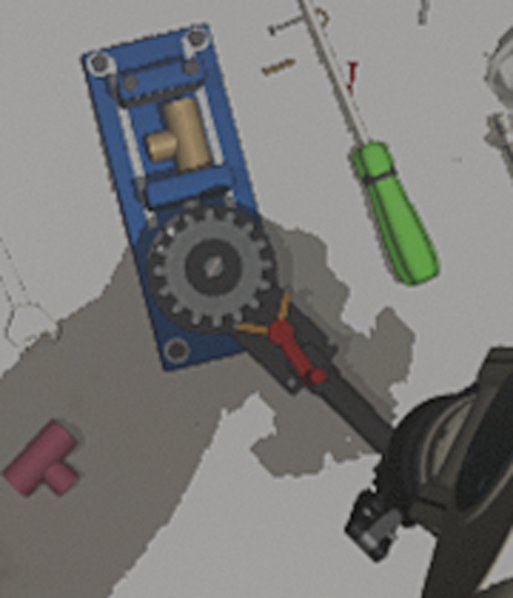

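The jaw advanced and the lever is still on tighten, with its tip at (318,377). For the second stroke I go slower, with an absolute stop threshold on the push.

```bash
cat >> h.py <<'E'
def fmean(manip,th,f0,n=4):
    a=[]
    for _ in range(n): manip.dwell(.015); a.append(ft(manip,th,f0))
    return np.mean(a,0)
def stroke(manip,ths,sp,target,f0):
  for th in ths:
    b=fmean(manip,tool_th(manip)[0],f0)
    p,o=pose(th); r=manip.move_straight(p,speed=sp,frame=o,max_force=target-b[0])
    print(round(th,3),r,np.round(tool_th(manip),4),"start",b.round(2),"end",np.round(ft(manip,th,f0),2),round(manip.current_clock(),2))
    if r: return True
  return False
E
python3 - <<'E'
from plant import manip
from h import *
f0=np.load("f0.npy")
if not stroke(manip,[-.42,-.3,-.18],.06,10,f0):
    stroke(manip,np.arange(-.11,.56,.07),.03,9.5,f0)
snap(manip,"top","t7"); im=cv2.imread("pics/t7.png"); cv2.imwrite("pics/t7z.png",cv2.resize(im[160:370,290:470],None,fx=2.85,fy=2.85,interpolation=cv2.INTER_CUBIC))
E
```

```text
-0.42 False [-0.4191  0.1649] start [0.25 0.05] end [0.34 0.14] 22.38
-0.3 False [-0.301   0.1649] start [-0.02  0.47] end [ 0.69 -0.35] 22.93
-0.18 False [-0.1813  0.165 ] start [0.36 0.09] end [ 1.26 -0.34] 23.48
-0.11 False [-0.1122  0.165 ] start [ 1.36 -0.3 ] end [ 5.69 -1.31] 24.08
-0.04 False [-0.04   0.165] start [ 5.2  -0.13] end [ 3.24 -0.15] 24.68
0.03 False [0.0302 0.165 ] start [ 3.3  -0.39] end [ 3.47 -0.63] 25.28
0.1 False [0.1003 0.1651] start [ 3.15 -0.34] end [ 3.38 -0.03] 25.88
0.17 False [0.1703 0.1651] start [3.57 0.11] end [3.38 0.08] 26.48
0.24 False [0.2402 0.165 ] start [ 3.56 -0.25] end [2.75 0.29] 27.08
0.31 False [0.3101 0.1651] start [ 3.41 -0.2 ] end [ 3.94 -0.66] 27.68
0.38 False [0.3802 0.1651] start [3.35 0.27] end [2.81 0.25] 28.28
0.45 False [0.45   0.1651] start [ 3.58 -0.05] end [ 3.69 -0.83] 28.88
0.52 False [0.5203 0.1651] start [ 3.57 -0.  ] end [4.48 0.42] 29.48
```

View pics/t7z.png

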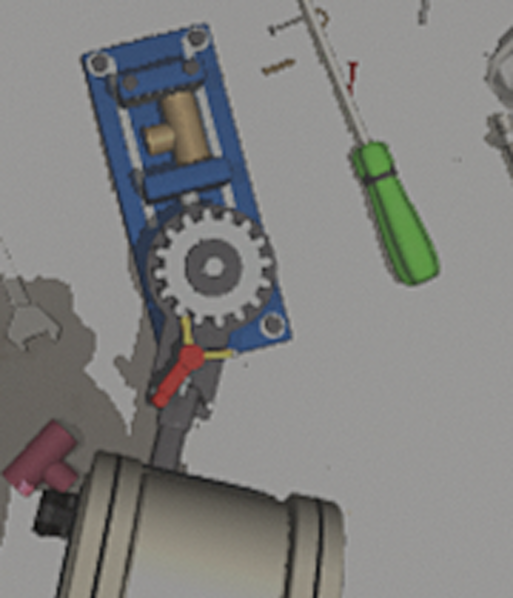

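The tee has moved up near the stop and there is no snug contact yet. Now the third stroke, slow from before the catch.

```bash
python3 - <<'E'
from plant import manip
from h import *
f0=np.load("f0.npy")
print(fmean(manip,.52,f0,6))
for th in np.linspace(.36,-.54,6):
    p,o=pose(th); manip.move_straight(p,speed=.11,frame=o,max_force=10)
print(np.round(tool_th(manip),3),manip.current_clock())
if not stroke(manip,[-.42,-.34],.06,9,f0):
    stroke(manip,np.arange(-.28,.3,.06),.025,9.5,f0)
for _ in range(3): print(fmean(manip,tool_th(manip)[0],f0,6).round(2))
snap(manip,"top","t8"); im=cv2.imread("pics/t8.png"); cv2.imwrite("pics/t8z.png",cv2.resize(im[160:370,290:470],None,fx=2.85,fy=2.85,interpolation=cv2.INTER_CUBIC))
E
```

```text
[3.42801818 0.01109561]
[-0.535  0.165] 32.1083
-0.42 False [-0.4188  0.1649] start [0.26 0.04] end [0.56 0.82] 32.66
-0.34 False [-0.341   0.1649] start [0.49 0.08] end [0.13 0.46] 33.09
-0.28 False [-0.2813  0.165 ] start [0.46 0.15] end [3.31 0.59] 33.71
-0.22 False [-0.2206  0.165 ] start [ 3.71 -0.19] end [ 3.58 -0.73] 34.33
-0.16 False [-0.1598  0.1651] start [ 3.95 -0.35] end [3.52 0.63] 34.94
-0.1 False [-0.0997  0.165 ] start [ 3.49 -0.03] end [ 3.01 -0.46] 35.56
-0.04 False [-0.0399  0.1651] start [ 4.06 -0.36] end [ 4.45 -0.59] 36.17
0.02 False [0.0181 0.165 ] start [4.48 0.03] end [ 6.33 -0.27] 36.79
0.08 True [0.0274 0.165 ] start [ 6.09 -0.53] end [3.21 0.72] 37.1
[3.19 0.13]
[ 2.44 -0.06]
[ 2.81 -0.1 ]
```

View pics/t8z.png

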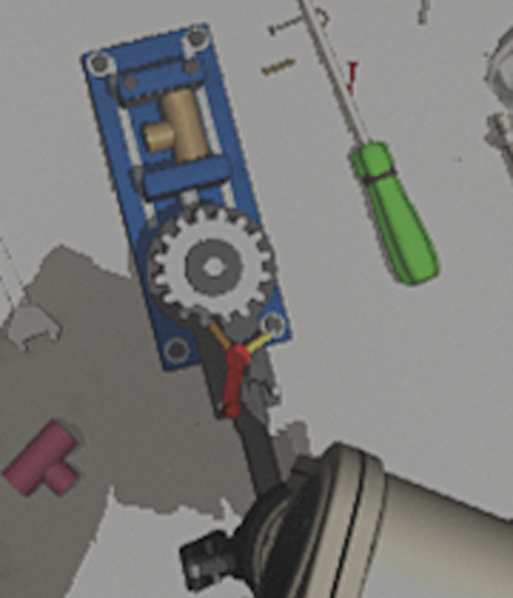

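Contact shows: the push climbs from about -0.04 rad and stopped at 9.5 N at +0.027. I repeat very slowly toward 10 N to confirm that it is steady.

```bash
python3 - <<'E'
from plant import manip
from h import *
f0=np.load("f0.npy")
for tgt in (9.5,10.2,10.2):
    t=tool_th(manip)[0]
    stroke(manip,[t+.05],.010,tgt,f0)
    print(fmean(manip,tool_th(manip)[0],f0,8).round(2),manip.current_clock())
snap(manip,"top","t9"); im=cv2.imread("pics/t9.png"); cv2.imwrite("pics/t9z.png",cv2.resize(im[160:370,290:470],None,fx=2.85,fy=2.85,interpolation=cv2.INTER_CUBIC))
E
```

```text
0.074 True [0.0341 0.1649] start [ 2.99 -0.45] end [3.15 0.08] 37.97
[ 3.45 -0.43] 38.1
0.083 True [0.0651 0.165 ] start [ 3.06 -0.26] end [ 3.24 -0.53] 38.84
[4.24 0.01] 38.975
0.114 True [0.0649 0.1649] start [ 4.6  -0.48] end [4.23 0.7 ] 39.39
[ 4.15 -0.21] 39.525
```

View pics/t9z.png

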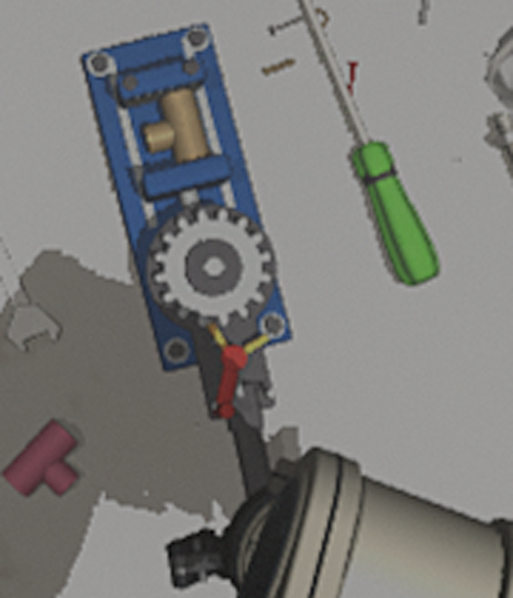

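```bash
python3 - <<'E'
from plant import manip
from h import *
f0=np.load("f0.npy")
t=tool_th(manip)[0]
for k in range(8):
    t+=.005
    hit=stroke(manip,[t],.006,10.8,f0)
    print("   rest",fmean(manip,tool_th(manip)[0],f0,6).round(2),round(manip.current_clock(),2))
    if hit: break
E
```

```text
0.068 False [0.0651 0.165 ] start [4.37 0.32] end [7.09 0.8 ] 39.93
   rest [ 6.84 -0.3 ] 40.03
0.073 False [0.0683 0.165 ] start [ 7.25 -0.16] end [ 8.18 -0.62] 40.38
   rest [ 8.45 -0.29] 40.48
0.078 False [0.0725 0.1649] start [8.36 0.25] end [10.04 -0.73] 40.83
   rest [ 9.23 -0.42] 40.93
0.083 False [0.0774 0.165 ] start [ 9.57 -0.49] end [ 9.28 -0.43] 41.28
   rest [9.62 0.09] 41.38
0.088 False [0.0825 0.165 ] start [ 9.58 -0.06] end [9.86 0.01] 41.73
   rest [ 9.52 -0.41] 41.83
0.093 False [0.0873 0.1649] start [ 9.32 -0.3 ] end [9.29 0.22] 42.18
   rest [ 9.32 -0.22] 42.28
0.098 False [0.092 0.165] start [ 9.83 -0.22] end [ 9.33 -0.41] 42.63
   rest [ 9.66 -0.56] 42.73
0.103 False [0.0968 0.165 ] start [ 9.62 -0.28] end [10.71  0.18] 43.08
   rest [ 9.87 -0.14] 43.18
```

Now the push is steady: at rest it holds 9.5 to 9.9 N, rising slowly. Two or three more small steps.

```bash
python3 - <<'E'
from plant import manip
from h import *
f0=np.load("f0.npy")
t=tool_th(manip)[0]+.0055
for k in range(5):
    t+=.005
    hit=stroke(manip,[t],.006,11.5,f0)
    m=fmean(manip,tool_th(manip)[0],f0,10); print("   rest",m.round(2),round(manip.current_clock(),2))
    if hit or m[0]>10.15: break
E
```

```text
0.107 False [0.1005 0.165 ] start [ 9.67 -0.1 ] end [11.03 -0.75] 43.51
   rest [10.31 -0.43] 43.67
```

A steady push of 10.3 N is reached. I ease off, open, lift clear and inspect.

```bash
python3 - <<'E'
from plant import manip
from h import *
f0=np.load("f0.npy")
t=tool_th(manip)[0]
p,o=pose(t-.012); manip.move_straight(p,speed=.02,frame=o)
print(fmean(manip,t,f0,6).round(2))
manip.set_gripper(.06); print(manip.current_grip_width(),fmean(manip,t,f0,6).round(2))
x=manip.current_tcp_pos(); manip.move_straight([x[0],x[1],.18],speed=.15)
manip.movep([*c2w(-.11,-.08),.26],down(YAW))
snap(manip,"wrist","w10")
manip.movep([.40,-.28,.26],down(YAW))
snap(manip,"top","t10"); im=cv2.imread("pics/t10.png"); cv2.imwrite("pics/t10z.png",cv2.resize(im[160:370,290:470],None,fx=2.85,fy=2.85,interpolation=cv2.INTER_CUBIC))
print(manip.current_clock())
E
```

```text
[5.96 0.25]
0.060135189848230484 [0.62 0.12]
47.65
```

View pics/w10.png

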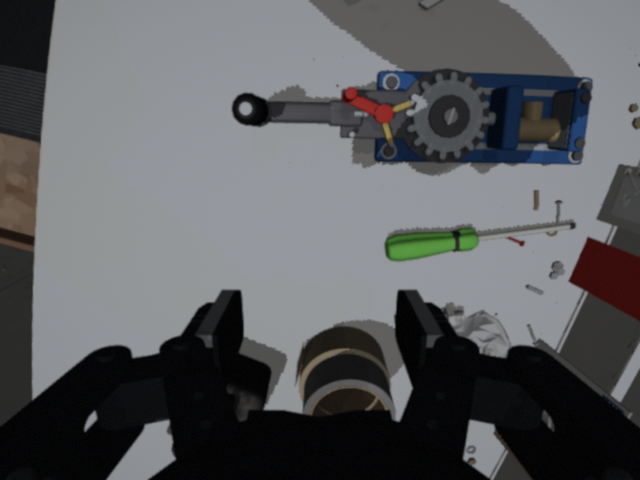

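View pics/t10z.png

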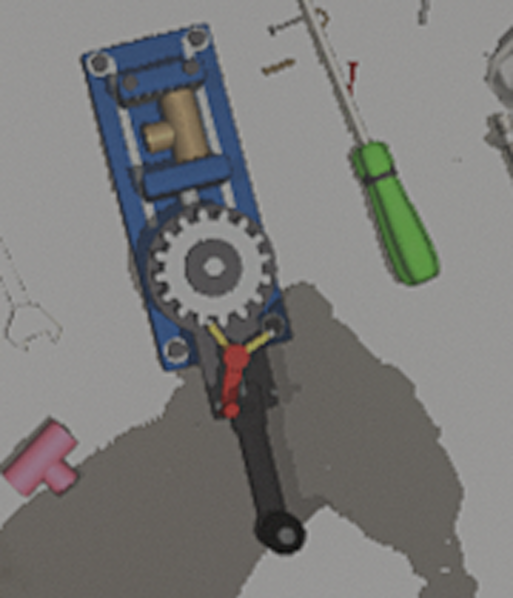

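The lever is still on tighten and the tee sits between jaw and stop. The handle looks about 0.06 rad further back than where I pushed it. I'll check whether the wheel turned back with it, by registering the wheel's teeth across pictures.

```bash
python3 - <<'E'
from plant import manip
from h import *
snap(manip,"top","t11")
def load(f):
    z=np.load(f"pics/{f}.npz"); P={k:z[k] for k in z.files}; return {k:(float(v) if v.ndim==0 else v) for k,v in P.items()}, cv2.imread(f"pics/{f}.png")
P,_=load("t11")
for f,uv in (("t10",(282/2.85+290,533/2.85+160)),):
    c=w2c(onz(P,[uv],.104)[0]); print("grip th",np.arctan2(c[1],-c[0]),np.hypot(*c))
# unwrap wheel: ring of teeth r=22..30mm at z=.06, fit phase of 16-fold harmonic
a=np.linspace(0,2*np.pi,1440,endpoint=False)
for f in ("top0","t3","t4","t5","t6","t7","t8","t9","t10","t11"):
    im=cv2.imread(f"pics/{f}.png"); g=cv2.cvtColor(im,cv2.COLOR_BGR2GRAY).astype(np.float32); out=[]
    for r in (.034,.036,.038,.040):
        X=np.c_[.6395+r*np.cos(a),-.0656+r*np.sin(a),np.full(len(a),.062)]
        uv=proj(P,X).astype(np.float32); s=cv2.remap(g,uv[:,:1],uv[:,1:],cv2.INTER_LINEAR)[:,0]
        s=s-np.convolve(np.r_[s,s,s],np.ones(90)/90,'same')[1440:2880]
        F=(s*np.exp(-16j*a)).mean(); out.append((round(abs(F),1),round(float(np.angle(F))/16,3)))
    print(f,out)
E
```

```text
grip th 0.028470393235542193 0.1643291602387892
top0 [(np.float64(18.6), -0.055), (np.float64(8.9), -0.062), (np.float64(1.1), -0.132), (np.float64(1.5), -0.143)]
t3 [(np.float64(16.8), -0.045), (np.float64(10.1), -0.042), (np.float64(1.8), -0.01), (np.float64(0.5), -0.141)]
t4 [(np.float64(15.2), -0.045), (np.float64(9.0), -0.046), (np.float64(1.4), -0.027), (np.float64(1.1), -0.12)]
t5 [(np.float64(17.1), 0.103), (np.float64(8.8), 0.106), (np.float64(0.5), -0.101), (np.float64(1.2), -0.129)]
t6 [(np.float64(13.4), -0.057), (np.float64(7.4), -0.053), (np.float64(0.8), 0.011), (np.float64(0.2), -0.149)]
t7 [(np.float64(19.1), -0.104), (np.float64(8.5), -0.105), (np.float64(1.6), 0.073), (np.float64(1.0), 0.06)]
t8 [(np.float64(18.9), 0.178), (np.float64(8.7), 0.174), (np.float64(1.2), -0.002), (np.float64(0.6), -0.058)]
t9 [(np.float64(19.8), -0.191), (np.float64(9.3), -0.191), (np.float64(1.2), -0.032), (np.float64(1.0), -0.059)]
t10 [(np.float64(19.6), -0.176), (np.float64(8.7), -0.167), (np.float64(1.5), -0.01), (np.float64(0.7), -0.084)]
t11 [(np.float64(19.5), -0.176), (np.float64(8.7), -0.168), (np.float64(1.6), -0.013), (np.float64(0.8), -0.082)]
```

The wheel's tooth phase increased from t8 to t9 to t10 (0.176, 0.202, 0.221 rad) and was the same again in t11. So the screw kept its tightening and only the handle free-wheeled back a little. The lever is on tighten, the tools lie where they were, and the arm is clear. I hand in.

```bash
python3 - <<'E'
from plant import manip
manip.job_done(); print(manip.current_clock(), manip.current_wrist_force())
E
```

```text
the job is handed in; nothing more can be done
the job is handed in; nothing more can be done
```

I handed the job in at about 48 s, with the tee clamped against the end stop and the lever on tighten. No verdict was reported.

**What I did**
- **Lever:** I flipped the red lever to tighten with closed fingers, pushing only towards the tightening side.
- **Free-wheel test:** I swung the handle back to about -0.55 rad. The push read at stops was 1 N or less. The wheel did not turn in the picture taken at -0.36 rad.
- **Tightening:** I made three working strokes, the last in small slow steps, until the grip held a steady push of 10.3 N. Then I eased off, opened the gripper and lifted clear.

**Last checks**
- **Clamp:** The lever leans to the tighten side and the tee sits between the jaw and the end stop. The wheel's position was the same in two pictures after release.
- **Tools:** The spanner and screwdriver look unmoved. I did not check the bolt separately.

**What did not quite agree**
- **Handle:** After release it stood near 0.03 rad, although I had pushed it to about 0.10 rad, so it drifted back a little.
- **Screw:** From the picture just before the last pushes, the wheel gained about 0.02 rad, where I expected about 0.035. That is close to the measuring error, so the screw may have eased back by up to about 0.015 rad. I estimate that at roughly 10 N of clamping force.

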